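# Open the drop box's combination padlock and hold it up

## Task

The first two numbers of the combination padlock on the grey drop box are already dialled: turn its dial on clockwise, seen from above, to the last number, zero, until the long white mark clicks in at the index mark beside the shackle, and do not run past it. Then take the lock by its body and pull it back from the staple so that the shackle is drawn fully open, and unhook it from the hasp's staple. Finish while still holding the open lock in the gripper, dial up and still, its underside at least 10 cm above the top of the box, with the other things on the box and bench left where they are.

Things in the scene. Friction and masses are not known exactly. Their poses are not given: they have to be found in the camera images.
- box: grey painted steel drop box fixed to the bench, 280 (x) x 320 (y) x 90 mm high; origin under its centre, x away from the front side. Flat top: fixed front deck with a drop slot (x below 30 mm), rear lid held shut by a hasp. The padlock lies on a rubber pad on the deck, 4 mm thick, x from -80 to -12 mm, y from -2 to 82 mm
- staple (a point): point on the box's top (height 90 mm) midway between the staple's feet. The staple, a 5 mm round bar bent to an inverted U, stands up through the slot of the hasp strap (44 mm wide, top 3.5 mm over the box top): legs 9 mm to either side along box y (centres), bridge 24 to 29 mm above this point. The short leg of the lock's shackle runs through it along x
- lock: combination padlock lying loose on its back on the pad, 0.3 to 0.5 kg. Body a rounded metal block 58 (x) x 54 (y) x 24 mm thick, flat sides; origin at the centre of its underside (94 mm high at the start), z up through the dial, x towards the shackle. Started with the staple at about x = 42, y = -13 mm, with play: it can shift or turn a few degrees while the dial is worked
- lock_front (a point): centre of the lock body's front face, from which the shackle comes: x = +29, y = 0, z = 12 mm in the lock's frame. With the shackle fully open the short leg ends 13 mm ahead of this face; with the staple brought into that gap (between face and leg end) the lock lifts straight up off the staple
- shackle_arch (a point): middle of the bar at the crown of the shackle, moves with it; x = 61, z = 12 mm in the lock's frame when shut. The shackle is a U of 8 mm round bar, legs at lock y = +13 (long) and -13 mm (short), inside of the crown 4 mm nearer the body than this point. Shut, the short leg reaches 7 mm into the body (ends at x = 22 mm); fully open it ends at x = 42 mm
- dial_knob (a point): centre of the grip of the lock's dial, on the dial's axis, 36 mm above the lock's underside. The round ribbed black knob is 24 mm in diameter and stands from 28.5 to 44 mm above the lock's underside, on a black dial disc 43 mm in diameter (24.5 to 28.5 mm).
- dial_zero (a point): middle of the long white zero mark on the dial disc, 17 mm from the dial's axis; it goes round with the dial. At zero it points along the lock's x, to the dark index mark on the body beside the shackle. Nine short white marks show the other numbers.
- dial (a joint): angle of the dial in the lock (rad), 0 at the number zero, growing clockwise seen from above. Notches click every 0.628 rad (ten a turn); let go, the dial springs into the nearest; about 0.05 N m takes it to the next. Starts two to four clicks before zero (-2.7 to -1.05). The shackle is freed only with the dial within about 0.18 of zero
- shackle (a joint): how far the shackle is drawn out of the lock's body (m): 0 shut, 0.020 fully open, where it stops. When the dial is at zero it slides with about 4 N and stays where it is left; otherwise it is blocked after 1 to 2 mm.
- phone: bystander: black telephone 72 x 148 x 8 mm lying on the rear lid; origin under its centre
- keylock: bystander: small brass padlock without a dial, body 34 x 40 x 14 mm, lying on the rear lid; origin under the centre of its body
- screwjar: bystander: clear jar 38 mm in diameter, 42 mm high, standing on the deck; origin under its centre
- driver: bystander: screwdriver 150 mm long lying on the bench; origin under its middle
- solder: bystander: steel reel 56 mm in diameter, 40 mm high, on the bench; origin under its centre
- cleaner: bystander: white bottle 52 mm in diameter, 130 mm high, on the bench; origin under its centre
- meter: bystander: hand multimeter 75 x 150 x 32 mm lying on the bench; origin under its centre
Mind the look-alikes: they are no part of the job. Leave any green, orange or red look-alike of the lock alone.

How it is judged:
By the outcome, as a careful person would: the job done as asked, in the order asked, and still so for the second after the job is handed in, while the arm keeps its last pose, push and grip.
It also fails if it takes over 51 s, if anything falls off the work surface, if the arm or the gripper's body presses on something with over 40 N, if the wrist force passes 120 N, or if a joint passes its speed limit or range.

## Robot

A 7-joint arm with a two-finger parallel gripper is mounted at the origin on the work surface. World frame = base frame: x ahead of the robot, y to its left, z up, the work surface at z = 0. Lengths are in m, angles in rad, forces in N, time in s.
With the tool pointing down it reaches from about 0.425 to 0.95 m from the base axis. Payload 16.7 kg.
Tool frame: the origin (TCP) lies midway between the tips of the shut fingers; the grasp point (between the pads) lies 19 mm behind it (ctrl.grasp_offset is the distance from the TCP to the grasp point, in m); z points along the fingers, y is the line along which they close (so a half turn about z gives the same grasp; the last joint's range is limited). The gripper opens to 94 mm and grips with 3 to 60 N. Pads are 16 mm wide; open, the fingers measure 119 mm over their backs; the gripper's body (75 mm by 177 mm) begins 78 mm behind the grasp point.
Start: joints at [1.02, 0.426, 0.074, 1.606, -0.034, 1.111, -0.067], TCP at [0.264, -0.621, 0.205] pointing down, gripper open.
Joint ranges: [-2.85, 2.85], [-0.5, 2.14], [-1.23, 1.37], [0.21, 2.46], [-1.02, 4.16], [0.16, 2.05], [-2.73, 2.73]. Speed limits (rad/s): [1.89, 1.89, 2.39, 2.39, 3.01, 3.01, 3.01].

## Interface

Orientations are given as [roll, pitch, yaw] about the fixed x, y, z axes, in that order (R = Rz(yaw) Ry(pitch) Rx(roll)).
In Python, from workcell import ctrl gives the robot as it stands.
- The arm moves only by the tool play_rows, never from a script. Its argument "series" is a list of rows, each a list of 3 entries, a list of its own where there are three numbers: the finger opening in mm, from 0 to 94, then the shift along the tool's x, y, z in units of 50 mm (1.0 is 50 mm), then the turn, a rotation vector about the tool's x, y, z in units of 5 degrees (1.0 is 5 degrees). A call has 1 to 5 rows; each row is the pose to reach, as a shift and turn from the pose commanded when the call began, along the tool's axes at that moment; what a row does not reach only later rows make up. A row lasts 1/10 s, in which the tool goes at most 50 mm and 8.59 degrees, less where a joint would pass 70% of its speed; a pose out of reach is approached as far as the arm can. A call with a gripper value outside its range is refused whole. The fingers move at their own pace and stop on an object; the grip force is fixed at half the most. Time passes only in rows, so rows that repeat a pose let the fingers close. It gives the time, the measured TCP pose, the force, the opening and the grip force at its end, in the units of the state.
- ctrl.sense(): the state, without advancing time (a new reading comes with each control period).
- ctrl.snapshot(name): name is "scene" or "side" or "wrist"; returns the picture (400x640x3 uint8, red, green, blue); there is no depth.
- ctrl.calibration(name): a dict with "K" (3x3 intrinsics, pixels), "distortion" ([k1, k2, p1, p2, k3] as OpenCV has them; the pictures are not rectified), "R" (3x3) and "t" (3): a world point X has camera coordinates R X + t. Camera axes: x right, y down, z forward; pixel columns grow to the right and rows downward; lengths in m; the calibration is good to about 2 mm. A picture is of the moment at which its call begins: read the wrist's pose just before it. calibration takes no time and is no camera call; for the wrist camera it gives the pose at the moment of the call.
- ctrl.close_job(): hands the job in; it is judged then, once.
The state is a dict: "t": time; "q": joint angles; "qd": joint speeds; "joint_efforts": joint torques, N m; "tcp_pos": TCP position; "tool_rot": TCP orientation; "ft_force": force on the tool from outside, world axes, zero at the start; "torque": the same for the moment, N m; "gripper_width": finger opening in m; "grip_force": force on a finger pad.
Only numpy, scipy, OpenCV 4.12 (cv2) and the standard library are available. Lean on these libraries where they do the work, as an engineer would, in place of code of your own. Each camera call takes 0.05 s, during which the arm holds its last target. There are 200 camera calls.

## Working session

There is one attempt and no reset: what is moved stays moved. The work goes in short steps, Python scripts to look and compute and a tool call to move; the robot and the scene stay as the last step left them, time stands still between calls to the robot, and variables do not carry over. Pictures are saved under pics/ and viewed, at most 11 in all, crops included, and the job is handed in when it is done.

Besides the shell and the picture viewer there is one more tool, called after "Request:" as name(argument=value, ...) on one line, values as JSON. play_rows: Moves the arm, as the interface text tells. Its arguments: {"type":"object","properties":{"series":{"type":"array","items":{"type":"array"}}},"required":["series"]}

```bash
mkdir -p pics; ls
python3 - <<'E'
from workcell import ctrl
import cv2,numpy as np
s=ctrl.sense();print({k:np.round(v,4).tolist() for k,v in s.items()})
print(ctrl.grasp_offset)
for n in ["scene","side"]:
    im=ctrl.snapshot(n);cv2.imwrite(f"pics/{n}0.png",im[:,:,::-1])
    c=ctrl.calibration(n);print(n,{k:np.round(v,3).tolist() for k,v in c.items()})
c=ctrl.calibration("wrist");print({k:np.round(v,3).tolist() for k,v in c.items()})
E
```

```text
pics
{'t': 0.0, 'q': [1.0195, 0.4267, 0.0739, 1.6066, -0.0341, 1.1108, -0.0671], 'qd': [0.0006, -0.0009, -0.0003, 0.0008, -0.0005, -0.0007, -0.0], 'joint_efforts': [-0.0004, -93.5818, 3.666, -45.4198, -0.0489, 0.0202, 0.0002], 'tcp_pos': [0.2638, -0.6208, 0.2048], 'tool_rot': [-3.1403, 0.0001, 0.4018], 'ft_force': [0.0793, 0.4581, -0.2471], 'torque': [0.0244, 0.0174, -0.0293], 'grip_force': 0.0, 'gripper_width': 0.094}
0.0188
scene {'K': [[425.024, 0.0, 318.291], [0.0, 425.024, 202.278], [0.0, 0.0, 1.0]], 'distortion': [-0.037, 0.0, 0.0, 0.0, 0.0], 'R': [[-0.46, 0.888, -0.017], [0.647, 0.322, -0.691], [-0.608, -0.329, -0.722]], 't': [0.302, -0.231, 1.499]}
side {'K': [[379.694, 0.0, 321.019], [0.0, 379.694, 197.863], [0.0, 0.0, 1.0]], 'distortion': [0.03, 0.0, 0.0, 0.0, 0.0], 'R': [[-0.714, -0.7, -0.009], [-0.526, 0.545, -0.652], [0.461, -0.461, -0.758]], 't': [0.316, 0.376, 1.09]}
{'K': [[298.565, 0.0, 323.441], [0.0, 298.565, 200.937], [0.0, 0.0, 1.0]], 'distortion': [-0.023, 0.0, 0.0, 0.0, 0.0], 'R': [[0.39, -0.921, -0.0], [-0.884, -0.375, 0.28], [-0.258, -0.109, -0.96]], 't': [-0.674, -0.028, 0.392]}
```

View pics/scene0.png

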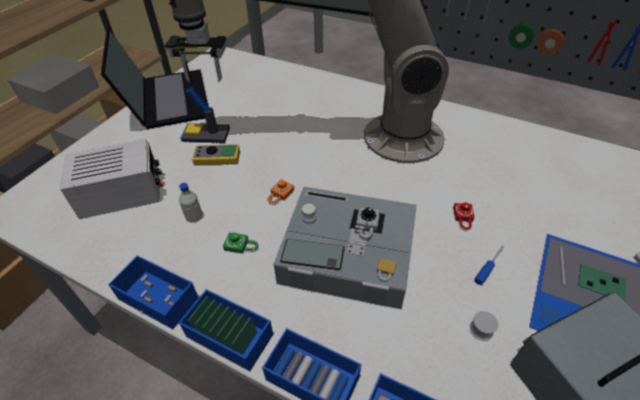

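View pics/side0.png

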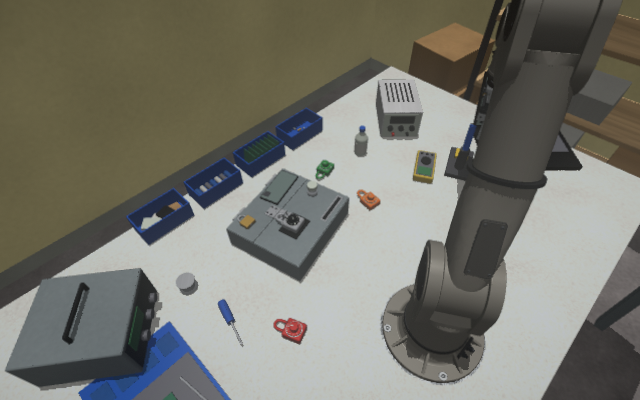

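Scene: dial near (369,213), box in the centre; side: dial near (291,222). Zooming in on both.

```bash
cat > h.py <<'E'
import cv2,numpy as np
from workcell import ctrl
def ray(c,uv):
    p=cv2.undistortPoints(np.array([[uv]],float),np.array(c["K"]),np.array(c["distortion"]))[0,0]
    R=np.array(c["R"]);return -R.T@np.array(c["t"]),R.T@np.array([p[0],p[1],1])
def onz(c,uv,z):
    o,d=ray(c,uv);return o+d*(z-o[2])/d[2]
def tri(cs,uvs):
    A=0;b=0
    for c,uv in zip(cs,uvs):
        o,d=ray(c,uv);d=d/np.linalg.norm(d);P=np.eye(3)-np.outer(d,d);A=A+P;b=b+P@o
    return np.linalg.solve(A,b)
def proj(c,X):
    return cv2.projectPoints(np.atleast_2d(np.array(X,float)),cv2.Rodrigues(np.array(c["R"]))[0],np.array(c["t"]),np.array(c["K"]),np.array(c["distortion"]))[0][:,0]
E
python3 - <<'E'
from h import *
a=cv2.imread("pics/scene0.png")[180:305,270:425];b=cv2.imread("pics/side0.png")[165:280,222:355]
a=cv2.resize(a,(600,484),interpolation=cv2.INTER_CUBIC)
b=cv2.resize(b,None,fx=4.2,fy=4.2,interpolation=cv2.INTER_CUBIC)[:484]
cv2.imwrite("pics/c1.png",a)
cs,cd=ctrl.calibration("scene"),ctrl.calibration("side")
print(tri([cs,cd],[(369,213),(291,221)]), onz(cs,(369,213),.135),onz(cd,(291,221),.135))
E
```

```text
[0.50024932 0.07055969 0.12429292] [0.50795471 0.06975461 0.135     ] [0.49330053 0.07972293 0.135     ]
```

View pics/c1.png

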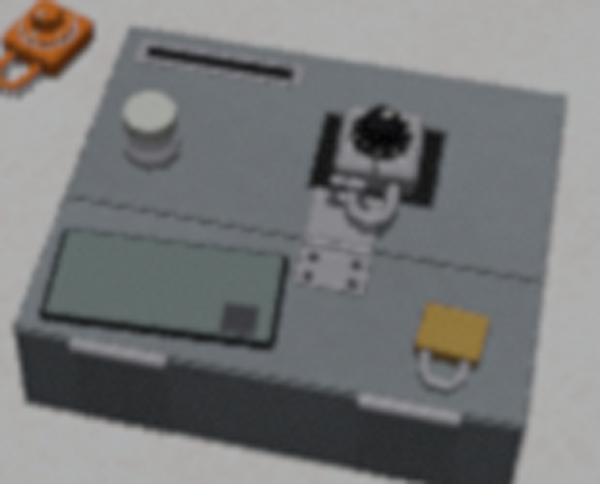

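Run:
```python
from h import *
from scipy.spatial.transform import Rotation as Ro
cs=ctrl.calibration("scene")
P=[onz(cs,(270+u/3.871,180+v/3.871),.09) for u,v in [(130,28),(566,95),(522,427),(17,325)]]
print(np.round(P,3))
P=np.array(P)
f=lambda d:np.degrees(np.arctan2(d[1],d[0]))
print(f(P[2]-P[1]),f(P[3]-P[0]),f(P[0]-P[1])-90,f(P[3]-P[2])-90,P.mean(0))
for z,uv in [(.135,(380,130)),(.106,(370,222))]: print(onz(cs,(270+uv[0]/3.871,180+uv[1]/3.871),z))
s=ctrl.sense();c=ctrl.calibration("wrist");R=Ro.from_euler("xyz",s["tool_rot"]).as_matrix()
print("cam in tool",R.T@(-np.array(c["R"]).T@c["t"]-s["tcp_pos"]), "axis",R.T@np.array(c["R"])[2],"tool axes\n",R)
```

```text
[[ 0.46  -0.147  0.09 ]
 [ 0.383  0.159  0.09 ]
 [ 0.652  0.222  0.09 ]
 [ 0.723 -0.082  0.09 ]]
13.099196947737306 13.71478133249874 -165.9085907684605 -166.8815845162428 [0.55461212 0.0379394  0.09      ]
[0.51071917 0.06864556 0.135     ]
[0.56182039 0.08530055 0.106     ]
cam in tool [ 0.08220261 -0.00036662 -0.1789674 ] axis [-2.80144016e-01  7.27671411e-04  9.59957708e-01] tool axes
 [[ 9.20397064e-01  3.90984588e-01 -5.44293438e-04]
 [ 3.90984954e-01 -9.20396495e-01  1.02856626e-03]
 [-9.88122167e-05 -1.15949991e-03 -9.99999323e-01]]
```

Request:
play_rows(series=[[94,[0.9,-1.0,-0.9],[0,0,0]],[94,[1.8,-2.0,-0.9],[0,0,0]],[94,[2.7,-3.0,-0.9],[0,0,0]],[94,[3.6,-3.9,-0.9],[0,0,0]],[94,[4.4,-4.8,-0.9],[0,0,0]]])

```text
t: 0.6
tcp_pos: [0.3442, -0.3924, 0.2489]
tool_rot: [3.141, 0.0, 0.402]
ft_force: [1.0, -0.7, -0.5]
gripper_width: 0.094
grip_force: 0.0
```

Request:
play_rows(series=[[94,[0.7,-0.7,0],[0,0,-1.7]],[94,[1.4,-1.5,0],[0,0,-3.4]],[94,[2.1,-2.2,0],[0,0,-5.1]],[94,[2.8,-3.0,0],[0,0,-6.8]],[94,[3.4,-3.7,0],[0,0,-8.5]]])

```text
t: 1.1
tcp_pos: [0.4276, -0.1575, 0.2488]
tool_rot: [3.141, 0.0, 1.149]
ft_force: [0.3, 0.3, -0.1]
gripper_width: 0.0938
grip_force: 0.0
```

```bash
cat >> h.py <<'E'
from scipy.spatial.transform import Rotation as Ro
def go(X,yaw_deg):
    s=ctrl.sense();R=Ro.from_euler("xyz",s["tool_rot"]);T=Ro.from_euler("xyz",[np.pi,0,np.radians(yaw_deg)])
    print("t",round(s["t"],2),"pos",np.round(s["tcp_pos"],4),"rot",np.round(np.degrees(s["tool_rot"]),2),"q",np.round(s["q"],2),"f",np.round(s["ft_force"],1),"w",round(s["gripper_width"],4))
    print("shift",np.round(R.inv().apply(np.array(X)-s["tcp_pos"])/.05,3),"turn",np.round(np.degrees((R.inv()*T).as_rotvec())/5,2))
E
python3 -c "
from h import *
go([.508,.069,.25],113)"
```

```text
t 1.1 pos [ 0.4276 -0.1575  0.2488] rot [1.7999e+02 1.0000e-02 6.5860e+01] q [ 0.51  0.04 -0.3   2.01  0.01  1.1  -0.22] f [ 0.3  0.3 -0.1] w 0.0938
shift [ 4.791 -0.385 -0.024] turn [ 0.    0.   -9.43]
```

Request:
play_rows(series=[[94,[1.0,-0.1,0],[0,0,-1.7]],[94,[1.9,-0.2,0],[0,0,-3.4]],[94,[2.9,-0.2,0],[0,0,-5.1]],[94,[3.8,-0.3,0],[0,0,-6.8]],[94,[4.8,-0.4,0],[0,0,-8.5]]])

```text
t: 1.6
tcp_pos: [0.5088, 0.0685, 0.2488]
tool_rot: [-3.142, 0.0, 1.891]
ft_force: [1.6, -0.1, 0.7]
gripper_width: 0.0938
grip_force: 0.0
```

```bash
python3 -c "
from h import *
go([.508,.069,.25],113)
im=ctrl.snapshot('wrist');cv2.imwrite('pics/w0.png',im[:,:,::-1])
c=ctrl.calibration('wrist');print(proj(c,[.508,.069,.135]))
import pickle;pickle.dump(c,open('w0.pkl','wb'))
cv2.imwrite('pics/w0c.png',cv2.resize(im[80:330,180:460,::-1],None,fx=2.4,fy=2.4,interpolation=cv2.INTER_CUBIC))
"
```

```text
t 1.6 pos [0.5088 0.0685 0.2488] rot [-1.8000e+02  1.0000e-02  1.0832e+02] q [ 0.24  0.16 -0.55  1.88  0.09  1.12 -0.03] f [ 1.6 -0.1  0.7] w 0.0938
shift [ 0.016 -0.012 -0.024] turn [-0.    0.   -0.94]
[[318.318848   204.12477852]]
```

View pics/w0c.png

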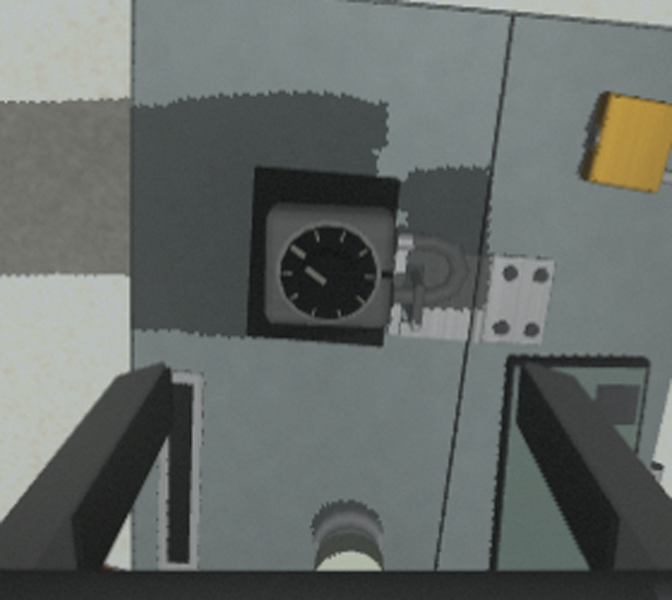

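The wrist view shows the dial centre at crop (328,272) and the long zero mark at about (298,252). The index is at (385,273) to the right, with the shackle through the staple at (415,290).

```bash
python3 -c "
from h import *
import pickle;c=pickle.load(open('w0.pkl','rb'))
g=lambda u,v,z:onz(c,(180+(u+.5)/2.4-.5,80+(v+.5)/2.4-.5),z)
o=g(328,272,.1225)
for n,u,v,z in [('dial',328,272,.1225),('zero',298,252,.1225),('idx',385,273,.118),('TL',268,207,.118),('TR',395,212,.118),('BR',388,327,.118),('BL',265,322,.118),('arch',462,272,.106),('pad1',255,168,.094),('pad2',400,180,.094),('pad3',383,346,.094),('pad4',247,334,.094),('hasp1',552,260,.0935),('hasp2',548,343,.0935),('staple',415,295,.119)]:
    p=g(u,v,z);d=p-o;print(n,np.round(p,4),np.round(np.hypot(*d[:2]),4),np.round(np.degrees(np.arctan2(d[1],d[0])),1))
go([o[0],o[1],.16],160)
"
```

```text
dial [0.5031 0.0763 0.1225] 0.0 0.0
zero [0.4878 0.0805 0.1225] 0.0159 164.6
idx [0.5276 0.0831 0.118 ] 0.0255 15.6
TL [0.4692 0.0942 0.118 ] 0.0384 152.1
TR [0.5223 0.1104 0.118 ] 0.0391 60.7
BR [0.5377 0.0596 0.118 ] 0.0384 -25.7
BL [0.4839 0.0434 0.118 ] 0.0381 -120.3
arch [0.563  0.0926 0.106 ] 0.0621 15.3
pad1 [0.4569 0.105  0.094 ] 0.0544 148.1
pad2 [0.5223 0.1219 0.094 ] 0.0495 67.2
pad3 [0.5431 0.0421 0.094 ] 0.0525 -40.5
pad4 [0.4774 0.0259 0.094 ] 0.0566 -117.0
hasp1 [0.6049 0.1101 0.0935] 0.1072 18.4
hasp2 [0.6202 0.0705 0.0935] 0.1173 -2.8
staple [0.5438 0.0782 0.119 ] 0.0407 2.7
t 1.65 pos [0.5103 0.0768 0.2491] rot [ 1.7987e+02 -1.6000e-01  1.0930e+02] q [ 0.23  0.17 -0.56  1.88  0.09  1.12 -0.03] f [-2.5  8.1 -1.2] w 0.0939
shift [ 0.032 -0.142  1.781] turn [  0.04  -0.02 -10.14]
```

Request:
play_rows(series=[[94,[0.0,-0.1,0.5],[0,0,-1.7]],[94,[0.0,-0.1,1.0],[0,0,-3.4]],[94,[0.0,-0.15,1.3],[0,0,-5.1]],[94,[0.0,-0.15,1.5],[0,0,-6.8]],[94,[0.0,-0.15,1.5],[0,0,-8.5]]])

```text
t: 2.15
tcp_pos: [0.5005, 0.0645, 0.1722]
tool_rot: [-3.14, -0.002, 2.633]
ft_force: [-0.0, -0.3, -0.1]
gripper_width: 0.0942
grip_force: 0.0
```

Request:
play_rows(series=[[60,[0,0,0],[0,0,-1.5]],[60,[0,0,0],[0,0,-1.5]],[60,[0,0,0],[0,0,-1.5]],[60,[0,0,0],[0,0,-1.5]],[60,[0,0,0],[0,0,-1.5]]])

```text
t: 2.65
tcp_pos: [0.5016, 0.0647, 0.1739]
tool_rot: [3.142, 0.0, 2.756]
ft_force: [-0.1, -0.0, 0.5]
gripper_width: 0.0608
grip_force: 0.0
```

```bash
cat >> h.py <<'E'
import pickle
def shot(n,r0,r1,c0,c1,f,cam='wrist'):
    c=ctrl.calibration(cam);im=ctrl.snapshot(cam);pickle.dump((c,r0,c0,f),open(n+'.pkl','wb'))
    cv2.imwrite(f'pics/{n}.png',cv2.resize(im[r0:r1,c0:c1,::-1],None,fx=f,fy=f,interpolation=cv2.INTER_CUBIC))
def px(n,u,v,z):
    c,r0,c0,f=pickle.load(open(n+'.pkl','rb'));return onz(c,(c0+(u+.5)/f-.5,r0+(v+.5)/f-.5),z)
E
python3 -c "
from h import *
go([.503,.069,.175],159)
shot('w1',60,310,190,450,2.4)
go([.503,.069,.175],159)
"
```

```text
t 2.65 pos [0.5016 0.0647 0.1739] rot [1.8000e+02 1.0000e-02 1.5791e+02] q [ 0.32  0.24 -0.66  1.98  0.18  0.97  0.76] f [-0.1 -0.   0.5] w 0.0608
shift [ 0.005  0.09  -0.023] turn [ 0.    0.   -0.22]
t 2.7 pos [0.5016 0.0647 0.1739] rot [1.8000e+02 1.0000e-02 1.5793e+02] q [ 0.32  0.24 -0.66  1.98  0.18  0.97  0.76] f [-0.6 -0.1 -0.4] w 0.0604
shift [ 0.005  0.09  -0.022] turn [ 0.    0.   -0.21]
```

View pics/w1.png

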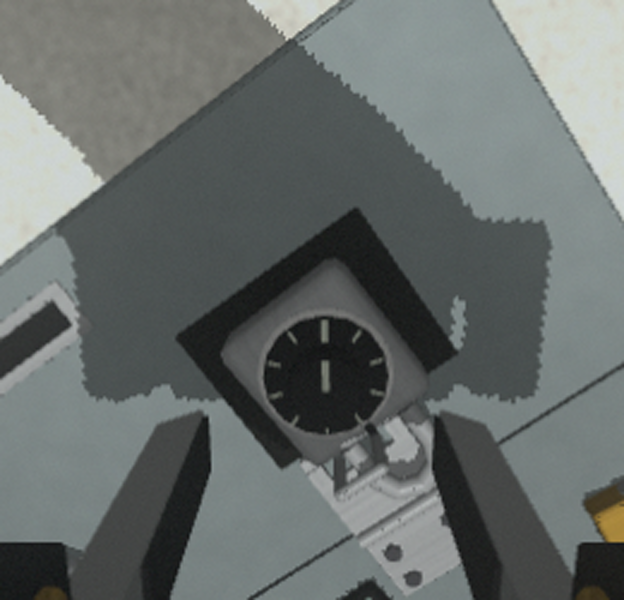

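The settled view shows the disc centre at crop (326,374), the zero mark at (325,331) and the index near (371,430).

```bash
python3 -c "
from h import *
o=px('w1',326.5,374,.1225)
for n,u,v,z in [('dial',326.5,374,.1225),('zero',325,331,.1225),('idx',371,430,.118),('arch',415,465,.106)]:
    p=px('w1',u,v,z);d=p-o;print(n,np.round(p,4),np.round(np.hypot(*d[:2]),4),np.round(np.degrees(np.arctan2(d[1],d[0])),1))
go([o[0],o[1],.126],158)
"
```

```text
dial [0.5005 0.0675 0.1225] 0.0 0.0
zero [0.4863 0.0728 0.1225] 0.0152 159.9
idx [0.5274 0.0737 0.118 ] 0.0276 13.0
arch [0.5522 0.0829 0.106 ] 0.0539 16.5
t 2.7 pos [0.5016 0.0647 0.1739] rot [1.8000e+02 1.0000e-02 1.5793e+02] q [ 0.32  0.24 -0.66  1.98  0.18  0.97  0.76] f [-0.6 -0.1 -0.4] w 0.0604
shift [0.041 0.044 0.958] turn [ 0.    0.   -0.01]
```

Request:
play_rows(series=[[50,[0.04,0.04,0.4],[0,0,0]],[45,[0.04,0.04,0.7],[0,0,0]],[45,[0.04,0.04,0.85],[0,0,0]],[45,[0.04,0.04,0.95],[0,0,0]],[45,[0.04,0.04,0.96],[0,0,0]]])

```text
t: 3.2
tcp_pos: [0.5003, 0.0673, 0.1254]
tool_rot: [-3.141, -0.001, 2.758]
ft_force: [0.4, -0.9, 0.2]
gripper_width: 0.0449
grip_force: 0.0
```

Request:
play_rows(series=[[20,[0,0,0],[0,0,0]],[20,[0,0,0],[0,0,0]],[20,[0,0,0],[0,0,0]],[20,[0,0,0],[0,0,0]],[20,[0,0,0],[0,0,0]]])

```text
t: 3.7
tcp_pos: [0.5007, 0.0672, 0.1262]
tool_rot: [3.141, 0.001, 2.758]
ft_force: [-1.5, -1.3, 6.3]
gripper_width: 0.0227
grip_force: 30.0
```

Request:
play_rows(series=[[15,[0,0,0],[0,0,1.4]],[15,[0,0,0],[0,0,2.8]],[15,[0,0,0],[0,0,4.2]],[15,[0,0,0],[0,0,5.6]],[15,[0,0,0],[0,0,7.0]]])

```text
t: 4.2
tcp_pos: [0.5011, 0.0677, 0.1262]
tool_rot: [3.14, 0.0, 2.142]
ft_force: [2.2, 1.9, 2.8]
gripper_width: 0.023
grip_force: 30.0
```

Request:
play_rows(series=[[15,[0,0,0],[0,0,1.4]],[15,[0,0,0],[0,0,2.8]],[15,[0,0,0],[0,0,4.2]],[15,[0,0,0],[0,0,5.6]],[15,[0,0,0],[0,0,7.0]]])

```text
t: 4.7
tcp_pos: [0.5012, 0.0677, 0.1262]
tool_rot: [3.14, -0.001, 1.531]
ft_force: [2.3, 1.3, 2.2]
gripper_width: 0.023
grip_force: 30.0
```

Request:
play_rows(series=[[15,[0,0,0],[0,0,1.4]],[15,[0,0,0],[0,0,2.8]],[15,[0,0,0],[0,0,4.2]],[15,[0,0,0],[0,0,5.6]],[15,[0,0,0],[0,0,7.0]]])

```text
t: 5.2
tcp_pos: [0.5013, 0.0675, 0.1262]
tool_rot: [3.14, -0.001, 0.92]
ft_force: [2.5, -0.4, 2.1]
gripper_width: 0.0228
grip_force: 30.0
```

```bash
python3 -c "
from h import *
go([.5005,.0675,.126],14)
print(ctrl.sense()['torque'])
"
```

```text
t 5.2 pos [0.5013 0.0675 0.1262] rot [ 1.7994e+02 -8.0000e-02  5.2730e+01] q [ 0.01  0.26 -0.32  2.04  0.11  0.85 -1.01] f [ 2.5 -0.4  2.1] w 0.0228
shift [-0.01  -0.012  0.005] turn [ 0.01 -0.02  7.75]
[-0.081345   -0.8209174   0.01039372]
```

```bash
python3 -c "
from h import *
shot('w2',130,330,220,420,3)
go([.5005,.0675,.126],14)
"
```

```text
t 5.25 pos [0.5012 0.0675 0.1262] rot [ 1.7995e+02 -7.0000e-02  5.2270e+01] q [ 0.01  0.26 -0.32  2.04  0.11  0.85 -1.02] f [2.5 0.9 3.1] w 0.0231
shift [-0.008 -0.011  0.004] turn [ 0.01 -0.02  7.65]
```

View pics/w2.png

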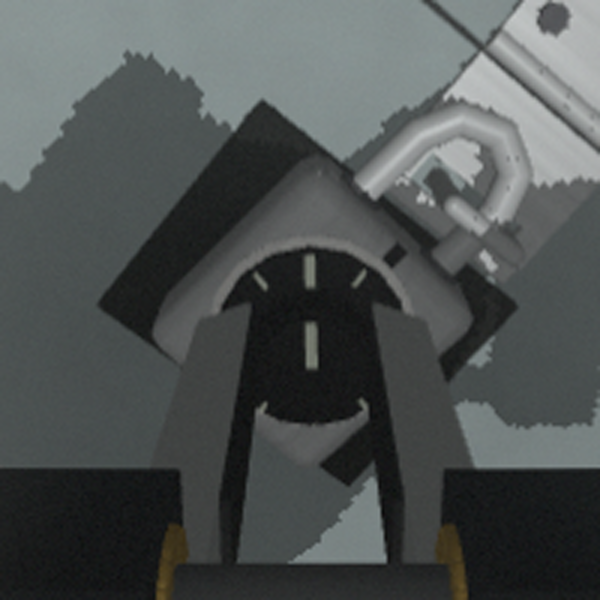

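The knob has not slipped. The zero mark is at (309,272) and the index at (397,253), about one click short.

```bash
python3 -c "
from h import *
f=lambda d:np.degrees(np.arctan2(d[1],d[0]))
g=lambda u,v,z:px('w2',u,v,z)
# centre from disc edge: left/top/right/bottom
for c in [(310,335),np.array(0)]:
  break
z=g(309,272,.1225);i=g(397,253,.118)
o=np.array([.5012,.0675,0])
print('zero',f(z-o),np.hypot(*(z-o)[:2]),'idx',f(i-o),np.hypot(*(i-o)[:2]))
# body edges
for a,b,zz in [((355,185),(470,295),.118),((105,300),(262,100),.094),((262,100),(515,300),.094)]:
  print(f(g(*b,zz)-g(*a,zz)))
t=g(310,254,.1225);bt=g(310,423,.1225);print((t+bt)/2,np.hypot(*(t-bt)[:2]))
"
```

```text
zero 54.443997660649224 0.01584045359593899 idx 7.245797271595769 0.026567880600464267
-81.53889621588533
14.112028184310658
-76.09496127344025
[0.50073016 0.06733471 0.1225    ] 0.0407289329588726
```

Request:
play_rows(series=[[15,[0,0,0],[0,0,1.4]],[15,[0,0,0],[0,0,2.8]],[15,[0,0,0],[0,0,4.2]],[15,[0,0,0],[0,0,5.6]],[15,[0,0,0],[0,0,6.6]]])

```text
t: 5.75
tcp_pos: [0.5012, 0.0672, 0.1262]
tool_rot: [3.141, -0.001, 0.347]
ft_force: [2.9, -2.1, 2.3]
gripper_width: 0.023
grip_force: 30.0
```

Request:
play_rows(series=[[15,[0,0,0],[0,0,0.6]],[15,[0,0,0],[0,0,1.2]],[15,[0,0,0],[0,0,1.7]],[15,[0,0,0],[0,0,1.7]],[15,[0,0,0],[0,0,1.7]]])

```text
t: 6.25
tcp_pos: [0.501, 0.0672, 0.1262]
tool_rot: [3.141, -0.001, 0.204]
ft_force: [3.3, -2.1, 5.5]
gripper_width: 0.0236
grip_force: 30.0
```

```bash
python3 -c "
from h import *
shot('w3',130,330,220,420,3)
go([.5005,.0675,.126],9)
"
```

```text
t 6.3 pos [0.501  0.0672 0.1262] rot [ 1.7999e+02 -6.0000e-02  1.1660e+01] q [-0.09  0.25 -0.2   2.05  0.07  0.84 -1.69] f [ 3.1 -2.1  5.7] w 0.0229
shift [-0.009 -0.008  0.003] turn [ 0.   -0.01  0.53]
```

View pics/w3.png

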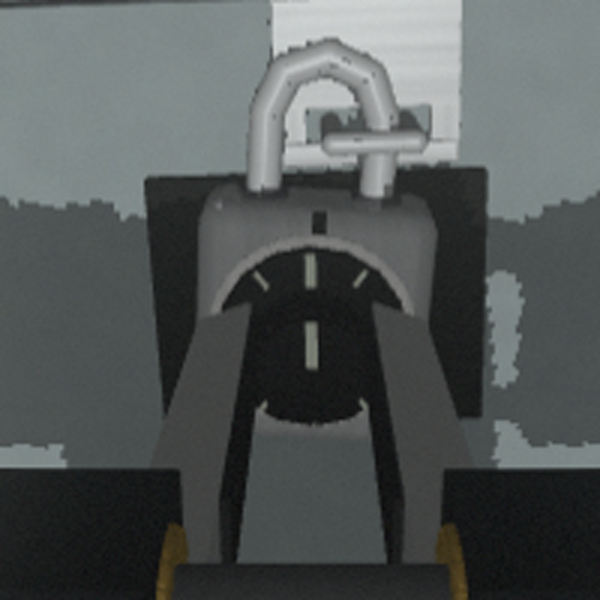

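```bash
python3 -c "
from h import *
f=lambda d:np.degrees(np.arctan2(d[1],d[0]))
g=lambda u,v,z:px('w3',u,v,z)
t=g(310,254,.1225);bt=g(310,423,.1225);o=(t+bt)/2;print(o)
z=g(310,270,.1225);i=g(319,222,.118)
print('zero',f(z-o),'idx',f(i-o))
for a,b,zz in [((210,215),(432,215),.112),((148,178),(485,168),.094)]:
  print(f(g(*b,zz)-g(*a,zz))+90)
a=g(325,58,.106);print('arch',a,f(a-o),np.hypot(*(a-o)[:2]))
print('legs',g(265,180,.106),g(377,185,.106),g(375,142,.119))
"
```

```text
[0.50036421 0.0677009  0.1225    ]
zero 11.602855843081029 idx 7.316181554193989
11.606767953767346
13.358031294525915
arch [0.56015666 0.07660347 0.106     ] 8.468620862752386 0.060451580954100755
legs [0.53025405 0.08436616 0.106     ] [0.53426594 0.05896704 0.106     ] [0.54639659 0.06311004 0.119     ]
```

Zero is now about 4° short of the index, so it is within the detent and not past it. I'll release and let it spring in.

Request:
play_rows(series=[[28,[0,0,0],[0,0,0]],[40,[0,0,0],[0,0,0]],[80,[0,0,0],[0,0,0]],[80,[0,0,0],[0,0,0]],[80,[0,0,0],[0,0,0]]])

```text
t: 6.8
tcp_pos: [0.5003, 0.0674, 0.1257]
tool_rot: [-3.141, 0.0, 0.201]
ft_force: [0.1, -0.7, -0.2]
gripper_width: 0.0567
grip_force: 0.0
```

```bash
python3 -c "
from h import *
shot('w4',120,330,220,420,2.8)
go([.5005,.0675,.126],8)
"
```

```text
t 6.85 pos [0.5003 0.0673 0.1257] rot [-1.7999e+02  1.0000e-02  1.1530e+01] q [-0.09  0.25 -0.2   2.05  0.07  0.84 -1.69] f [ 0.8 -0.6  0.1] w 0.0606
shift [ 0.004 -0.002 -0.005] turn [-0.    0.    0.71]
```

View pics/w4.png

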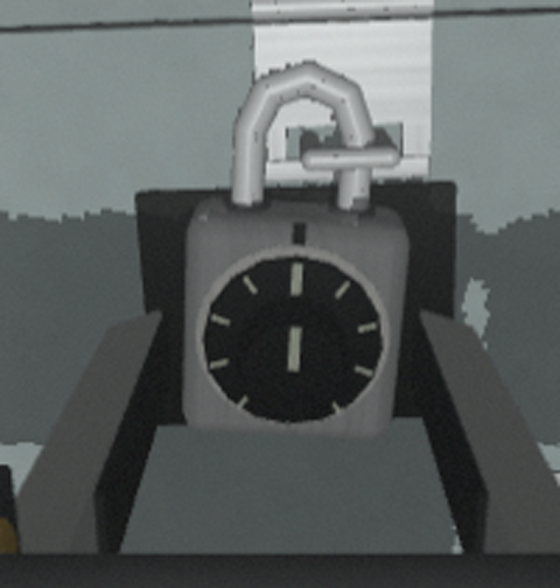

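The zero mark (296,280) now lines up with the index (299,234).

```bash
python3 -c "
from h import *
f=lambda d:np.degrees(np.arctan2(d[1],d[0]))
g=lambda u,v,z:px('w4',u,v,z)
t=g(294,258,.1225);bt=g(294,423,.1225);o=(t+bt)/2
l=g(203,340,.1225);r=g(384,340,.1225);print(o,(l+r)/2)
z=g(296,280,.1225);i=g(299,234,.118)
print('zero',f(z-o),'idx',f(i-o))
print('st',g(352,157,.119),g(308,158,.119),g(397,156,.119))
for a,b in [((187,225),(184,420)),((408,235),(393,425))]:print(f(g(*a,.112)-g(*b,.112)))
o=(o+(l+r)/2)/2
go([o[0],o[1],.098],8)
"
```

```text
[0.50087585 0.06699441 0.1225    ] [0.50161412 0.06726348 0.1225    ]
zero 9.895762337887978 idx 8.911227423229976
st [0.54664305 0.06297338 0.119     ] [0.54443675 0.07266476 0.119     ] [0.5488964  0.05306139 0.119     ]
8.62931487919756
9.468098083936123
t 6.85 pos [0.5003 0.0673 0.1257] rot [-1.7999e+02  1.0000e-02  1.1530e+01] q [-0.09  0.25 -0.2   2.05  0.07  0.84 -1.69] f [ 0.8 -0.6  0.1] w 0.0606
shift [0.017 0.008 0.555] turn [-0.    0.    0.71]
```

Request:
play_rows(series=[[80,[0,0,0],[0,0,0.5]],[80,[0,0,0],[0,0,0.5]],[80,[0.01,0.01,0.2],[0,0,0.5]],[80,[0.01,0.01,0.4],[0,0,0.5]],[80,[0.01,0.01,0.55],[0,0,0.5]]])

```text
t: 7.35
tcp_pos: [0.5006, 0.0668, 0.097]
tool_rot: [-3.142, 0.001, 0.158]
ft_force: [-0.8, 0.9, 0.3]
gripper_width: 0.0801
grip_force: 0.0
```

Request:
play_rows(series=[[45,[0,0,0],[0,0,0]],[45,[0,0,0],[0,0,0]],[45,[0,0,0],[0,0,0]],[45,[0,0,0],[0,0,0]],[45,[0,0,0],[0,0,0]]])

```text
t: 7.85
tcp_pos: [0.5013, 0.067, 0.0986]
tool_rot: [-3.142, -0.001, 0.157]
ft_force: [-0.7, 1.4, 0.3]
gripper_width: 0.0536
grip_force: 29.9
```

```bash
python3 -c "
from h import *
go([.5005,.0675,.100],9)"
```

```text
t 7.85 pos [0.5013 0.067  0.0986] rot [-1.80e+02 -3.00e-02  9.02e+00] q [-0.1   0.29 -0.19  2.07  0.08  0.78 -1.75] f [-0.7  1.4  0.3] w 0.0536
shift [-0.014 -0.012 -0.028] turn [-0.   -0.01  0.  ]
```

Request:
play_rows(series=[[45,[0,-0.02,-0.03],[0,0,0]],[45,[-0.06,-0.02,-0.03],[0,0,0]],[45,[-0.14,-0.02,-0.03],[0,0,0]],[45,[-0.2,-0.02,-0.03],[0,0,0]],[45,[-0.26,-0.02,-0.03],[0,0,0]]])

```text
t: 8.35
tcp_pos: [0.4882, 0.0659, 0.1]
tool_rot: [-3.141, -0.001, 0.157]
ft_force: [4.4, -0.1, -4.3]
gripper_width: 0.0535
grip_force: 29.9
```

Request:
play_rows(series=[[45,[-0.06,0,0],[0,0,0]],[45,[-0.1,0,0],[0,0,0]],[45,[-0.14,0,0],[0,0,0]],[45,[-0.18,0,0],[0,0,0]],[45,[-0.2,0,0],[0,0,0]]])

```text
t: 8.85
tcp_pos: [0.4781, 0.0643, 0.0999]
tool_rot: [-3.142, -0.0, 0.157]
ft_force: [4.5, 1.5, -4.7]
gripper_width: 0.0536
grip_force: 29.9
```

Request:
play_rows(series=[[45,[-0.03,0,0],[0,0,0]],[45,[-0.06,0,0],[0,0,0]],[45,[-0.09,0,0],[0,0,0]],[45,[-0.12,0,0],[0,0,0]],[45,[-0.12,0,0],[0,0,0]]])

```text
t: 9.35
tcp_pos: [0.472, 0.0633, 0.0998]
tool_rot: [3.142, 0.0, 0.157]
ft_force: [2.4, -0.7, -3.3]
gripper_width: 0.0535
grip_force: 30.0
```

Request:
play_rows(series=[[45,[-0.02,0,0],[0,0,0]],[45,[-0.03,0,0],[0,0,0]],[45,[-0.04,0,0],[0,0,0]]])

```text
t: 9.65
tcp_pos: [0.4712, 0.0632, 0.1001]
tool_rot: [-3.141, -0.002, 0.157]
ft_force: [9.8, 0.6, -6.4]
gripper_width: 0.0538
grip_force: 30.0
```

Request:
play_rows(series=[[45,[-0.02,0,0],[0,0,0]],[45,[-0.03,0,0],[0,0,0]],[45,[-0.03,0,0],[0,0,0]]])

```text
t: 9.95
tcp_pos: [0.4709, 0.0631, 0.1005]
tool_rot: [-3.141, -0.004, 0.157]
ft_force: [14.2, 1.2, -8.5]
gripper_width: 0.0533
grip_force: 30.0
```

```bash
python3 -c "
from h import *
shot('w5',60,330,200,440,2.2)
go([.5005,.0675,.100],9)"
```

```text
t 10.0 pos [0.4709 0.0631 0.1005] rot [-179.98   -0.23    9.  ] q [-0.1   0.24 -0.2   2.14  0.07  0.76 -1.75] f [13.8  1.1 -7.8] w 0.0541
shift [0.599 0.006 0.012] turn [-0.   -0.05  0.  ]
```

View pics/w5.png

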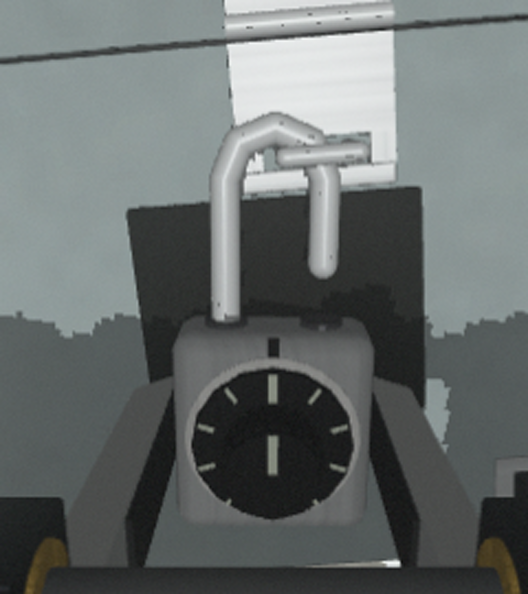

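The shackle is fully open, with a clear gap between the leg end (323,270) and the face (y≈322). The force has risen at the stop, and the staple bridge is at (323,153).

```bash
python3 -c "
from h import *
g=lambda u,v,z:px('w5',u,v,z)
R=np.array([[np.cos(np.radians(9)),np.sin(np.radians(9))],[-np.sin(np.radians(9)),np.cos(np.radians(9))]])
o=(g(273,363,.124)+g(273,519,.124))/2
for n,u,v,z in [('dial',273,441,.124),('legend',323,272,.107),('face',323,318,.107),('bridge',323,153,.1165),('b1',283,155,.119),('b2',364,152,.119),('arch',277,122,.107)]:
  p=g(u,v,z);print(n,p,R@(p-o)[:2]*1000)
"
```

```text
dial [0.47195056 0.06342505 0.124     ] [ 8.58197949e-01 -1.19795779e-04]
legend [0.5149987  0.05657385 0.107     ] [ 42.30457993 -13.50118645]
face [0.50227613 0.05428799 0.107     ] [ 29.38105964 -13.7686562 ]
bridge [0.54603935 0.06286281 0.1165    ] [ 73.94688075 -12.145481  ]
b1 [0.54416596 0.07241878 0.119     ] [73.59143709 -2.41410044]
b2 [0.54788318 0.0534457  0.119     ] [ 74.29484872 -21.73508451]
arch [0.55146575 0.07494048 0.107     ] [81.19583213 -1.06537907]
```

Request:
play_rows(series=[[45,[0.1,-0.01,0],[0,0,0]],[45,[0.25,-0.02,0],[0,0,0]],[45,[0.4,-0.02,0],[0,0,0]],[45,[0.55,-0.02,0],[0,0,0]],[45,[0.68,-0.02,0],[0,0,0]]])

```text
t: 10.5
tcp_pos: [0.5028, 0.0692, 0.0997]
tool_rot: [-3.142, 0.0, 0.157]
ft_force: [-0.0, 0.7, -3.9]
gripper_width: 0.0537
grip_force: 30.0
```

Request:
play_rows(series=[[45,[0.05,0,0],[0,0,0]],[45,[0.1,0,0],[0,0,0]],[45,[0.12,0,0],[0,0,0]],[45,[0.12,0,0],[0,0,0]]])

```text
t: 10.9
tcp_pos: [0.508, 0.0701, 0.0998]
tool_rot: [-3.142, 0.0, 0.157]
ft_force: [0.7, -0.7, -3.7]
gripper_width: 0.054
grip_force: 30.0
```

```bash
python3 -c "
from h import *
shot('w6',60,330,200,440,2.2)
go([.5090,.0692,.100],9)"
```

```text
t 10.95 pos [0.508  0.0701 0.0998] rot [-1.80e+02  1.00e-02  9.02e+00] q [-0.1   0.3  -0.19  2.05  0.08  0.79 -1.75] f [ 0.1 -0.2 -3.7] w 0.0539
shift [ 0.018  0.02  -0.004] turn [-0.  0.  0.]
```

View pics/w6.png

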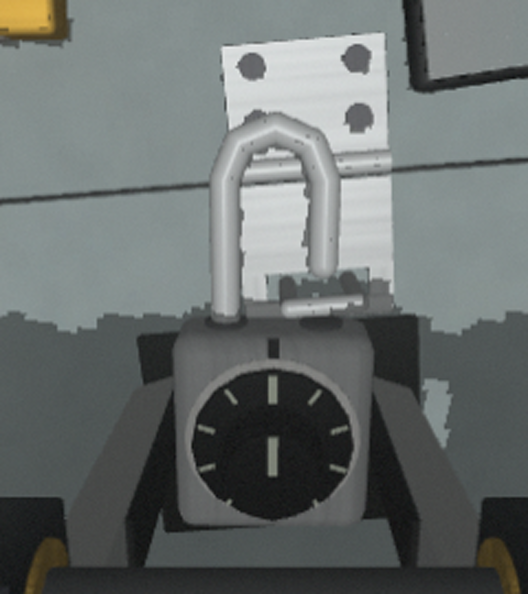

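The staple bridge (323,303) sits centred in the gap between face and leg end. Lifting straight up now.

Request:
play_rows(series=[[45,[0,0,-0.1],[0,0,0]],[45,[0,0,-0.25],[0,0,0]],[45,[0,0,-0.4],[0,0,0]],[45,[0,0,-0.6],[0,0,0]],[45,[0,0,-0.8],[0,0,0]]])

```text
t: 11.45
tcp_pos: [0.5083, 0.0701, 0.141]
tool_rot: [-3.142, -0.001, 0.157]
ft_force: [-0.1, -0.6, -3.6]
gripper_width: 0.0539
grip_force: 30.0
```

Request:
play_rows(series=[[45,[0,0,-0.3],[0,0,0]],[45,[0,0,-0.8],[0,0,0]],[45,[0,0,-1.3],[0,0,0]],[45,[0,0,-1.8],[0,0,0]],[45,[0,0,-2.2],[0,0,0]]])

```text
t: 11.95
tcp_pos: [0.5083, 0.0701, 0.2521]
tool_rot: [-3.141, -0.002, 0.157]
ft_force: [-0.6, 0.6, -3.8]
gripper_width: 0.0543
grip_force: 30.0
```

Request:
play_rows(series=[[45,[0,0,-0.15],[0,0,0]],[45,[0,0,-0.2],[0,0,0]],[45,[0,0,-0.2],[0,0,0]],[45,[0,0,-0.2],[0,0,0]],[45,[0,0,-0.2],[0,0,0]]])

```text
t: 12.45
tcp_pos: [0.5078, 0.07, 0.259]
tool_rot: [-3.142, 0.001, 0.157]
ft_force: [0.2, 0.3, -4.2]
gripper_width: 0.0538
grip_force: 30.0
```

Request:
play_rows(series=[[45,[0,0,0],[0,0,0]],[45,[0,0,0],[0,0,0]],[45,[0,0,0],[0,0,0]],[45,[0,0,0],[0,0,0]],[45,[0,0,0],[0,0,0]]])

```text
t: 12.95
tcp_pos: [0.5081, 0.0701, 0.2598]
tool_rot: [-3.142, -0.0, 0.157]
ft_force: [0.8, 0.1, -3.3]
gripper_width: 0.0539
grip_force: 30.0
```

```bash
python3 -c "
from h import *
shot('w7',20,340,180,460,1.9)
go([.5090,.0692,.25],9)"
```

```text
t 13.0 pos [0.5081 0.0701 0.2598] rot [-180.     -0.      9.02] q [-0.09  0.12 -0.19  1.89  0.03  1.13 -1.7 ] f [-0.1  0.5 -2.7] w 0.0534
shift [0.014 0.02  0.196] turn [-0. -0.  0.]
```

View pics/w7.png

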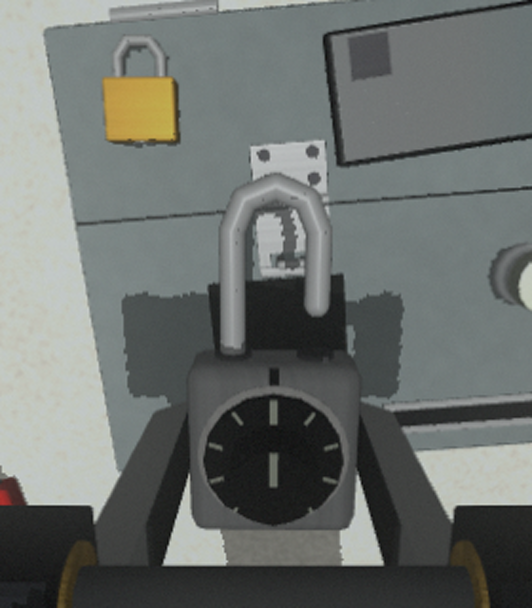

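The lock is held open and level with the dial on zero. Its underside is about 16 cm above the box top, clear of the staple.

```bash
python3 -c "
from workcell import ctrl
print(ctrl.close_job())"
```

```text
the job is handed in; nothing more can be done
None
```

The lock's dial was turned clockwise to zero without running past, the shackle pulled fully open and unhooked from the staple, and the job handed in at about 13 s with the open lock held dial up about 16 cm above the box, nothing else touched.

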